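# Bring the draining basket to rest over the collecting dish

## Task

The basket hangs parked in the lipped cradle of the draining rail. Using the upright white handle of its carriage only, never the basket or its rod, pull it out over the lip and along the rail, calm the swing that follows without letting the basket swing wildly, and leave it hanging still, centred over the steel collecting dish for a good five seconds; then let go of the handle with the basket still in place. Do not shift the dish, and leave the bottle, the jar and the canister alone.

Things in the scene. Friction and masses are not known exactly. Their poses are not given: they have to be found in the camera images.
- rail: bench draining rail, fixed to the table: a level steel bar 680 mm long on two 375 mm posts. Origin on the table midway below the bar; y runs along the bar, from the cradle end (-y) to the dish end (+y); z up. The bar lies over local x = 0; a tie bar lies on the table at local x = +78 mm
- cradle_top (a point): middle of the white cradle (80 x 100 mm, fixed at rail y = -190 mm), level with its two lip tops, 43.6 mm up. The lips stand 28 mm to either side along y, 6 mm thick; the ball foot hangs between, 8.6 mm below their tops, and slips over only when the basket leans back about 0.25 rad (carriage near 0.10); then it swings that wide, for over a minute if left alone
- carriage (a joint): travel of the aluminium carriage along the rail's +y in m; 0 = straight above the cradle, end stops at -0.04 and 0.42. Carriage 0.4 kg, sliding friction about 2 N, so it stays where it is left. The pivot lies at rail-frame x = 0, y = -0.19 + travel, z = 0.32
- grip (a point): grasp point on the carriage's handle: an upright white plastic square post 24 x 24 mm, 62 mm tall, its top 22 mm above this point and the top of its carrying arm 29 mm below it; 0.308 m above the table, 100 mm from the bar on the robot's side (rail -x). Faces parallel to the rail's x and y; free space on both y sides
- hanger (a joint): swing angle of the basket about the carriage pivot in rad (axis along the rail's x); 0 = hanging plumb, positive = basket ahead of the carriage towards rail +y. Very low friction. Nominal: hanging mass 0.47 kg (varies), equivalent simple pendulum length 0.244 m (period about 1.0 s)
- basket: steel draining basket, 66 mm wide at the rim, 60 mm tall, with a white ceramic piece inside, on a flat steel rod; rigid with its rod. Origin at the pivot, z along the rod upwards (basket is at z = -0.20 to -0.26)
- foot (a point): lowest point of the 16 mm ball foot under the basket, 285 mm below the pivot; 35 mm above the table when hanging plumb
- dish_centre (a point): centre of the mouth of the round steel collecting dish, 110 mm across and 22 mm high, loose on the table under the bar (0.45 kg). Its place along the rail varies; the hanging foot passes 13 mm above it
- dish: the collecting dish itself, origin at the centre of its underside
- reagent: bystander: amber bottle with blue cap, 72 mm wide, 150 mm tall, origin under its centre
- jar: bystander: white jar, 68 mm wide, 90 mm tall, origin under its centre
- canister: bystander: steel canister with knobbed lid, 66 mm wide, 80 mm tall, origin under its centre
Things that resemble listed ones, but are neither listed nor needed, are in the scene too. There is more than one size of the dish; the job needs the smallest.

How it is judged (in metres and radians):
On the way, in this order (a step that is already met when the one before it is completed fails the run):
1. the basket's foot is out of the cradle, past its lip on the dish side (y of foot in the frame of rail above -0.13 m), for 0.1 s.
2. the basket hangs still over the dish for 4 s: foot within 15 mm of the dish's centre, seen from above (horizontal distance between foot and dish_centre below 0.015 m), for 4 s.
At the end, for the whole second after the job is handed in: After 4 s over the dish, the handle is released and the basket hangs with its foot within 15 mm (seen from above) of the dish's centre all through the last second, swing within 0.08 rad, carriage standing still (under 0.02 m/s) (horizontal distance between foot and dish_centre below 0.015 m and value of joint hanger between -0.08 and 0.08 rad and velocity of joint carriage between -0.02 and 0.02 m/s); the robot touches nothing.
It fails at once if the robot touches the basket or its rod (contact force between any of the arm, the fingers and basket above 0.5 N).
It fails at once if the basket swings beyond 0.6 rad (value of joint hanger above 0.6 rad or value of joint hanger below -0.6 rad).
It fails at once if the dish is shifted by more than 15 mm (distance of dish from where it was at the start of the episode above 0.015 m).
It fails at once if a bystander is moved by more than 30 mm (distance of any of reagent, jar, canister from where it was at the start of the episode above 0.03 m).
It also fails if it takes over 54 s, if anything falls off the work surface, if the arm or the gripper's body presses on something with over 40 N, if the wrist force passes 120 N, or if a joint passes its speed limit or range.

## Robot

A 7-joint arm with a two-finger parallel gripper is mounted at the origin on the work surface. World frame = base frame: x ahead of the robot, y to its left, z up, the work surface at z = 0. Lengths are in mm, angles in rad, forces in N, time in s.
With the tool pointing down it reaches from about 350 to 775 mm from the base axis. Payload 3.1 kg.
Tool frame: the origin (TCP) lies at the very end of the fingers, on their centre line; the grasp point (between the pads) lies env.hold_point_z behind it (env.hold_point_z is the distance from the TCP to the grasp point, in mm); z points along the fingers, y is the line along which they close (so a half turn about z gives the same grasp; the last joint's range is limited). The gripper opens to 85 mm and grips with 20 to 120 N. Pads are 22 mm wide; open, the fingers measure 114 mm over their backs; the gripper's body (76 mm by 85 mm) begins 54 mm behind the grasp point. The pads swing forward as they close: fully open they stand 13 mm farther back than shut.
Start: joints at [1.243, 0.311, 0.014, 1.512, -0.004, 1.319, -0.027], TCP at [155.092, -527.697, 231.304] pointing down, gripper open.
Joint ranges: [-2.7, 2.7], [-0.3, 1.91], [-1.27, 1.3], [0.12, 2.57], [-1.44, 4.58], [0.2, 2.03], [-3.05, 3.05]. Speed limits (rad/s): [2.79, 2.79, 3.14, 3.14, 3.14, 3.14, 3.14].

## Interface

Orientations are given as a rotation vector (axis times angle).
In Python, from cell import readout, vision, job, env gives the robot as it stands.
- The arm moves only by the tool move_arm, never from a script. Its argument "motion" is a list that holds one entry, the list of rows, each a list of 5 numbers: the shift along the tool's x, y, z scaled (see below), then the turn about the tool's z scaled (see below), then the opening, from -1 (shut) to 1 (fully open). In form: [[[tx, ty, tz, spin, gripper], ...]]. A call has 1 to 12 rows; each row is the pose to reach, as a shift and turn from the pose commanded when the call began, along the tool's axes at that moment; what a row does not reach only later rows make up. The controller multiplies each number of a shift by 120 mm and each number of a turn by 1.5 rad. A row lasts 1/12 s, in which the tool goes at most 41.7 mm and 7.16 degrees, less where a joint would pass 70% of its speed; a pose out of reach is approached as far as the arm can. A call with a number of a shift or a turn outside -1 to 1 is refused whole. A call with a gripper value outside its range is refused whole. The fingers move at their own pace and stop on an object; "squeeze" is the grip in N (left out, the last holds). Time passes only in rows, so rows that repeat a pose let the fingers close. It gives the time, the measured TCP pose, the force, the opening and the grip force at its end, in the units of the state.
- readout.get_state(): the state, without advancing time (a new reading comes with each control period).
- vision.camera(name): name is "side" or "top"; returns a dict with "img" (420x560x3 uint8, red, green, blue), "depth" (420x560 float32, mm along the optical axis (not along the pixel's ray), 0 where there is no reading), "fovy" (degrees; the focal length in pixels is half the picture's height over the tangent of half this angle, whatever the lens; pixels are square), "cx", "cy" (the principal point, pixels), "k1" (the pictures are not rectified: a ray, as slopes to the right and down, at radius r is drawn at 1 + k1 r^2 times it, then the intrinsics apply), "R" (3x3) and "t" (3): a world point X has camera coordinates R X + t. Camera axes: x right, y down, z forward; pixel columns grow to the right and rows downward; lengths in mm; the calibration is good to about 2 mm. A picture is of the moment at which its call begins.
- job.finish_job(): hands the job in; it is judged then, once.
Trained networks look in a picture, given as the dict that the camera call returned (one of the last four; its "shot" number tells which), for a name from the list of things; names that differ only in an ending like _2 or _b are one class to them, and where a whole thing is asked for, a point or a joint stands for the part that bears it (a point fixed in the world has none). Each returns a list of dicts, best first, with "p" (0 to 1); they miss things now and then, are a little off and sometimes report something else, mostly with a low value. They report only what shows in the picture. A call takes as long as a camera call. They do not tell look-alikes from the thing itself.
- vision.look_for(picture, target): "pixel" ([row, column] in pixels, amid what is visible of it).
- vision.masks_of(picture, target): "region" (420x560 bool, what is visible of it) and "pixel" ([row, column] in pixels, amid what is visible of it).
- vision.spot_point(picture, target): "pixel" ([row, column] in pixels: a listed point, or the origin of a listed thing).
The state is a dict: "t": time; "q": joint angles; "qd": joint speeds; "joint_torque": joint torques, N m; "tool_pos": TCP position; "tool_rot": TCP orientation; "force": force on the tool from outside, world axes, zero at the start; "torque": the same for the moment, N m; "width": finger opening in mm; "grip_force": force on a finger pad.
Only numpy, scipy, OpenCV 4.12 (cv2) and the standard library are available. Lean on these libraries where they do the work, as an engineer would, in place of code of your own. Each camera call takes 0.05 s, during which the arm holds its last target. There are 200 camera calls.

## Working session

There is one attempt and no reset: what is moved stays moved. The work goes in short steps, Python scripts to look and compute and a tool call to move; the robot and the scene stay as the last step left them, time stands still between calls to the robot, and variables do not carry over. Pictures are saved under pics/ and viewed, at most 10 in all, crops included, and the job is handed in when it is done.

Besides the shell and the picture viewer there is one more tool, called after "Emit:" in YAML: its name, and indented under it one key for each argument. move_arm: Moves the arm, as the interface text tells. Shifts and turns lie within -1 to 1; 1 stands for 120 mm of shift or 1.5 rad of turn. Its arguments: {"type":"object","properties":{"motion":{"type":"array","items":{"type":"array","items":{"type":"array","items":{"type":"number","minimum":-1,"maximum":1}}}},"squeeze":{"type":"number"}},"required":["motion"]}

```bash
ls; mkdir -p pics; cat > h.py <<'E'
import numpy as np, cv2
from cell import readout, vision, job, env
def intr(c):
    f=210/np.tan(np.radians(c["fovy"])/2); return f
def ray(c,px):
    f=intr(c); u=(px[1]-c["cx"])/f; v=(px[0]-c["cy"])/f
    rd=np.hypot(u,v); r=rd
    for _ in range(20): r=rd/(1+c["k1"]*r*r)
    s=r/rd if rd>0 else 1
    d=np.array([u*s,v*s,1.]); R=np.array(c["R"]); return -R.T@np.array(c["t"]), R.T@d
def at_z(c,px,z):
    o,d=ray(c,px); return o+d*(z-o[2])/d[2]
def at_depth(c,px):
    o,d=ray(c,px); return o+d*c["depth"][int(round(px[0])),int(round(px[1]))]
def tri(c1,p1,c2,p2):
    o1,d1=ray(c1,p1);o2,d2=ray(c2,p2)
    s=np.linalg.lstsq(np.c_[d1,-d2],o2-o1,rcond=None)[0]
    a=o1+d1*s[0];b=o2+d2*s[1]; return (a+b)/2,np.linalg.norm(a-b)
def proj(c,X):
    p=np.array(c["R"])@X+np.array(c["t"]); u,v=p[:2]/p[2]; k=1+c["k1"]*(u*u+v*v); f=intr(c)
    return np.array([c["cy"]+f*v*k,c["cx"]+f*u*k])
def save(c,n): cv2.imwrite("pics/"+n,cv2.cvtColor(c["img"],cv2.COLOR_RGB2BGR))
E
python3 - <<'E'
from h import *
np.set_printoptions(precision=1,suppress=True)
print(env.hold_point_z, readout.get_state())
C={n:vision.camera(n) for n in("side","top")}
for n,c in C.items():
    save(c,n+"0.png"); o,d=ray(c,(210,280)); print(n,o,d)
    for k in("grip","cradle_top","dish_centre","foot","rail","basket","dish","reagent","jar","canister"):
        print(n,k,[(np.round(x["pixel"]),round(x["p"],2),at_depth(c,x["pixel"])) for x in vision.spot_point(c,k)])
E
```

```text
pics
18.700000000000003 {'t': 0.0, 'q': array([ 1.2,  0.3,  0. ,  1.5, -0. ,  1.3, -0. ]), 'qd': array([ 0., -0.,  0., -0.,  0., -0.,  0.]), 'joint_torque': array([ -0. , -38. ,   0.1, -23.1,   0. ,   0. ,   0. ]), 'tool_pos': array([ 154.8, -527. ,  230.2]), 'tool_rot': array([-3.1, -0.4,  0. ]), 'force': array([ 0.5, -0.1, -0.2]), 'torque': array([-0., -0., -0.]), 'grip_force': 0.0, 'width': 85.39135445001821}
side [ 381.9 -629.3  984.4] [ 0.2  0.6 -0.8]
side grip [(array([274., 265.]), 0.66, array([ 463.4, -221.2,  323.6])), (array([378., 259.]), 0.41, array([ 428.9, -286.1,   62.8]))]
side cradle_top [(array([326., 315.]), 0.96, array([ 556.7, -226.7,  106.5]))]
side dish_centre [(array([251., 274.]), 0.85, array([540.2,  32.9,   7.6])), (array([256., 188.]), 0.71, array([336.9,  70.5,   6.6])), (array([321., 215.]), 0.57, array([ 369.5, -117.2,   11.7]))]
side foot [(array([332., 310.]), 0.95, array([ 551.7, -219.9,   68.5]))]
side rail []
side basket []
side dish [(array([322., 218.]), 0.85, array([ 374.8, -119.4,    9.1])), (array([262., 188.]), 0.75, array([333.9,  53.6,   7.
[... 546 characters left out ...]
 dish_centre [(array([307., 264.]), 0.92, array([345.3,  65.8,   5.9])), (array([292., 335.]), 0.88, array([ 377. , -110.4,    7.7])), (array([230., 278.]), 0.79, array([535.9,  28.2,   7. ]))]
top foot [(array([216., 368.]), 0.81, array([ 555.2, -189.5,   89.8]))]
top rail []
top basket []
top dish [(array([229., 281.]), 0.81, array([538. ,  20.1,   4.7])), (array([298., 337.]), 0.67, array([ 363.4, -115.6,    7.6])), (array([309., 267.]), 0.59, array([339.9,  57.5,   7. ]))]
top reagent [(array([169., 344.]), 0.78, array([ 665.6, -136.7,  104.6]))]
top jar [(array([183., 249.]), 0.85, array([641.5,  90.8,  91.5]))]
top canister [(array([267., 393.]), 0.93, array([ 434.8, -248. ,   54.2]))]
```

View pics/side0.png

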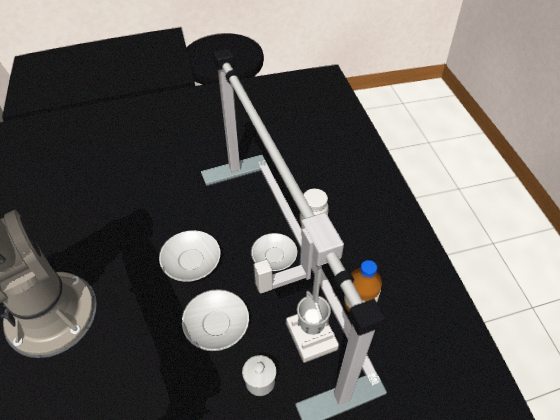

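View pics/top0.png

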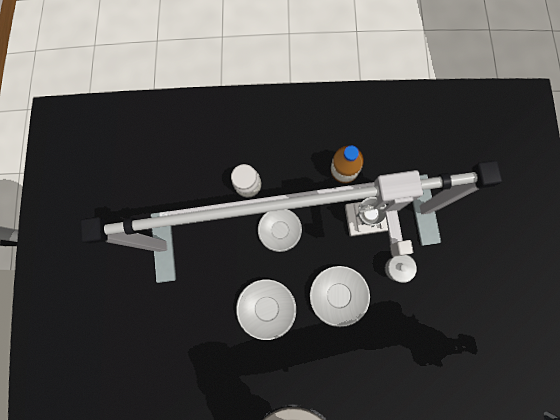

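The pictures show three dishes, at (230,280), (309,266) and (296,340) in the top view. The one at (230,280) is the smallest and lies under the bar. The handle is at (247,404) in the top view and (276,263) in the side view. I'll fit the geometry and enlarge this area.

```bash
cat >> h.py <<'E'
def cloud(c):
    f=intr(c); v,u=np.mgrid[0:420,0:560].astype(float)
    u=(u-c["cx"])/f; v=(v-c["cy"])/f; rd=np.hypot(u,v); r=rd.copy()
    for _ in range(20): r=rd/(1+c["k1"]*r*r)
    s=np.where(rd>0,r/np.maximum(rd,1e-9),1)
    P=np.stack([u*s,v*s,np.ones_like(u)],-1)*c["depth"][...,None]
    P=(P-np.array(c["t"]))@np.array(c["R"]); P[c["depth"]==0]=np.nan; return P
E
python3 - <<'E'
from h import *
np.set_printoptions(precision=1,suppress=True)
C={n:vision.camera(n) for n in("side","top")}
t=C["top"]
cv2.imwrite("pics/crop.png",cv2.resize(cv2.cvtColor(t["img"][140:350,200:480],cv2.COLOR_RGB2BGR),None,fx=2.8,fy=2.8))
for n,c in C.items():
    P=cloud(c); m=(P[...,2]>350)&(P[...,2]<420)&(P[...,0]>450)&(P[...,0]<750)&(P[...,1]>-120)&(P[...,1]<300)
    X=P[m]; z=np.median(X[:,2]); l=cv2.fitLine(X[:,:2].astype(np.float32),cv2.DIST_HUBER,0,.01,.01).ravel()
    print(n,"rail",m.sum(),np.percentile(X[:,2],[5,50,95]),l,"x at y=0",l[2]-l[3]*l[0]/l[1], "yaw",np.arctan2(-l[0]*np.sign(l[1]),abs(l[1])))
    # handle
    m=(P[...,2]>322)&(P[...,2]<340)&(P[...,0]>435)&(P[...,0]<495)&(P[...,1]>-250)&(P[...,1]<-170); X=P[m]
    print("handle top",m.sum(),X.mean(0),X.min(0),X.max(0)); 
    if m.sum()>5: print(cv2.minAreaRect(X[:,:2].astype(np.float32)), "px",np.argwhere(m).mean(0))
    for px in [(230,280),(309,266),(296,340)] if n=="top" else [(252,274),(256,190),(320,216)]:
        mm=max(vision.masks_of(c,"dish"),key=lambda d:-np.hypot(*(np.array(d["pixel"])-px)))
        X=P[mm["region"]]; X=X[~np.isnan(X[:,0])]; r=X[(X[:,2]>12)&(X[:,2]<40)]
        A=np.c_[2*r[:,:2],np.ones(len(r))]; s=np.linalg.lstsq(A,(r[:,:2]**2).sum(1),rcond=None)[0]
        cnt=max(cv2.findContours(mm["region"].astype(np.uint8),0,1)[0],key=cv2.contourArea)[:,0]
        q=np.array([at_z(c,(v,u),22) for u,v in cnt]); (cc,rr)=cv2.minEnclosingCircle(q[:,:2].astype(np.float32))
        e=cv2.fitEllipse(q[:,:2].astype(np.float32))
        print("dish",mm["pixel"],mm["p"],cc,rr,e[:2],s[:2],np.sqrt(s[2]+s[0]**2+s[1]**2))
    for k in("cradle_top","foot","grip","dish_centre"):
        print(k,[x["pixel"] for x in vision.spot_point(c,k)])
print(readout.get_state()["t"])
E
```

```text
side rail 1479 [353.4 359.8 362.9] [  0.1  -1.  529.3  60.2] x at y=0 536.4856 yaw 0.11839601
handle top 216 [ 462.8 -210.9  328.1] [ 450.4 -221.9  322.1] [ 475.3 -194.3  331.8]
((463.2575988769531, -208.79739379882812), (24.170446395874023, 25.972318649291992), 9.124724388122559) px [267.5 262.8]
dish [248.8, 276.2] 0.66 (536.4010009765625, 21.03238296508789) 54.96001052856445 ((538.3936767578125, 23.77553939819336), (95.246337890625, 109.52974700927734)) [536.6  22.5] 44.74856855806784
dish [251.5, 188.5] 0.9 (341.66925048828125, 63.33295822143555) 73.3363037109375 ((340.26800537109375, 64.07880401611328), (139.36558532714844, 143.226318359375)) [340.6  59.8] 56.223768979027355
dish [317.5, 215.8] 0.6 (368.1151123046875, -116.39310455322266) 75.53792572021484 ((369.13134765625, -117.13457489013672), (142.83895874023438, 146.47662353515625)) [ 369.4 -120.7] 56.35646260979713
cradle_top [[326.0, 312.3]]
foot [[328.7, 309.5]]
grip [[271.3, 264.5]]
dish_centre [[252.4, 190.2], [320.1, 216.3]]
top rail 2653 [354.  359.4 362.5] [  0.1  -1.  528.3  87.7] x at y=0 538.69965 yaw 0.11790629

[... 248 characters left out ...]
.714649200439453) 54.39503479003906 ((536.8253784179688, 21.937454223632812), (103.60645294189453, 107.36299133300781)) [537.3  22.2] 45.43278983793138
dish [310.1, 268.2] 0.76 (341.97320556640625, 59.5384407043457) 74.01675415039062 ((341.013916015625, 59.61085510253906), (142.00970458984375, 145.37393188476562)) [341.2  59.4] 57.00693675363067
dish [297.1, 335.5] 0.63 (369.8209533691406, -120.85735321044922) 73.10563659667969 ((369.8136291503906, -120.3937759399414), (142.2948455810547, 143.8750457763672)) [ 369.8 -119.9] 57.15830984019261
cradle_top [[219.0, 370.4]]
foot [[219.1, 367.6], [246.3, 400.1]]
grip [[247.5, 400.9]]
dish_centre [[227.9, 278.7], [308.1, 265.0], [295.4, 339.1]]
1.9
```

View pics/crop.png

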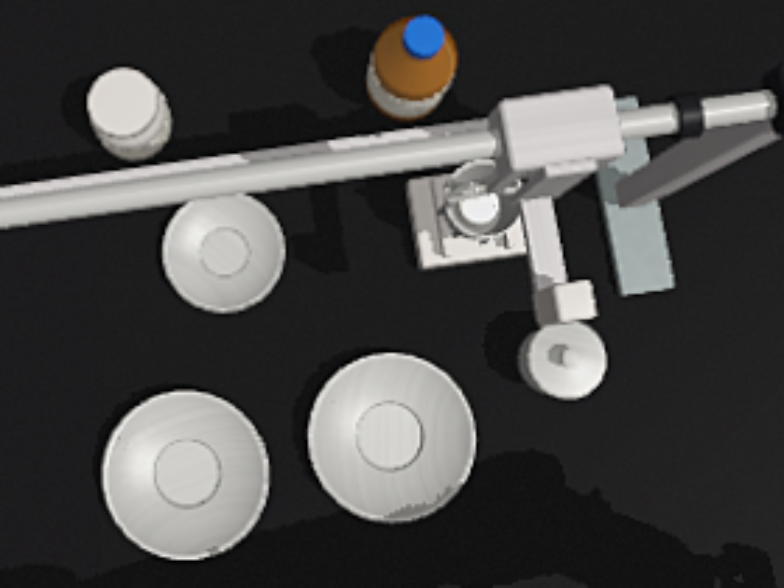

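The crop confirms that the 110 mm dish at crop (253,224) under the bar is the right one. The other two are about 147 mm across. Next I compute the approach.

```bash
cat >> h.py <<'E'
from scipy.spatial.transform import Rotation as Ro
yaw=0.118; RY=np.array([-np.sin(yaw),np.cos(yaw),0]); RX=np.array([np.cos(yaw),np.sin(yaw),0])
def toolR(): return Ro.from_rotvec(readout.get_state()["tool_rot"]).as_matrix()
E
python3 - <<'E'
from h import *
np.set_printoptions(precision=4,suppress=True)
s=readout.get_state(); R=toolR(); print(R,s["tool_pos"])
C={n:vision.camera(n) for n in("side","top")}
print("handle tri",tri(C["side"],(267.5,262.8),C["top"],(247.1,404.4)))
print("cradle",tri(C["side"],(326,312.3),C["top"],(219,370.4)))
y=R[:,1]; d=RY if y@RY>0 else -RY
a=np.arctan2(np.cross(y,d)@R[:,2],y@d); print("spin about tool z",a,a/1.5)
T=np.array([463.2,-207.6,292]); 
for z in (292,375): print(z,(R.T@(T*[1,1,0]+[0,0,z]-s["tool_pos"]))/120)
E
```

```text
[[ 0.9594  0.282  -0.    ]
 [ 0.282  -0.9594 -0.    ]
 [-0.      0.     -1.    ]] [ 155.0822 -527.7031  231.286 ]
handle tri (array([ 463.3212, -207.696 ,  323.1275]), np.float64(0.09256409655216265))
cradle (array([ 557.0659, -201.3425,   52.0178]), np.float64(9.814272986455325))
spin about tool z 0.16784793259071082 0.11189862172714055
292 [ 3.2156 -1.8353 -0.5061]
375 [ 3.2156 -1.8353 -1.1978]
```

Emit:
move_arm:
  motion:
    - [[0.8, -0.46, -0.9, 0, 1], [0.8, -0.46, -0.9, 0, 1], [0.8, -0.46, -0.9, 0, 1], [0.8, -0.46, -0.9, 0, 1]]

```text
t: 2.33
tool_pos: [234.3, -446.0, 342.2]
tool_rot: [3.106, 0.452, 0.004]
force: [0.3, -0.3, -0.0]
width: 85.5
grip_force: 0.0
```

Emit:
move_arm:
  motion:
    - [[0.8, -0.46, -0.3, 0, 1], [0.8, -0.46, -0.3, 0, 1], [0.8, -0.46, -0.3, 0, 1]]

```text
t: 2.58
tool_pos: [310.5, -365.2, 377.0]
tool_rot: [3.108, 0.451, 0.004]
force: [0.4, -0.3, -0.2]
width: 85.1
grip_force: 0.0
```

Emit:
move_arm:
  motion:
    - [[0.8, -0.46, 0, 0, 1], [0.8, -0.46, 0, 0, 1], [0.8, -0.46, 0, 0, 1]]

```text
t: 2.83
tool_pos: [387.8, -283.4, 375.9]
tool_rot: [-3.108, -0.456, -0.004]
force: [0.3, 0.9, -0.6]
width: 85.3
grip_force: 0.0
```

Emit:
move_arm:
  motion:
    - [[0.8, -0.46, 0, 0.112, 1], [0.8, -0.46, 0, 0.112, 1], [0.8, -0.46, 0, 0.112, 1], [0.8, -0.46, 0, 0.112, 1]]

```text
t: 3.17
tool_pos: [466.1, -198.7, 374.9]
tool_rot: [-3.129, -0.208, -0.006]
force: [0.5, 0.2, -0.1]
width: 85.5
grip_force: 0.0
```

```bash
python3 - <<'E'
from h import *
np.set_printoptions(precision=4,suppress=True)
s=readout.get_state(); R=toolR(); print(s["t"],R,s["tool_pos"])
c=vision.camera("top"); save(c,"a.png"); P=cloud(c)
m=(P[...,2]>322)&(P[...,2]<340)&(P[...,0]>435)&(P[...,0]<495)&(P[...,1]>-250)&(P[...,1]<-170)
print(m.sum(),P[m].mean(0) if m.any() else 0)
T=np.array([463.2,-207.6,292]); print((R.T@(T-s["tool_pos"]))/120, R[:,1]@RX)
E
```

```text
3.1667 [[ 0.9912  0.1327  0.0032]
 [ 0.1326 -0.9911  0.0063]
 [ 0.004  -0.0058 -1.    ]] [ 466.0833 -198.7415  374.9481]
8 [ 456.0446 -207.8427  327.1706]
[-0.0364  0.074   0.6907] 0.015062323932233498
```

Emit:
move_arm:
  motion:
    - [[-0.036, 0.074, 0.1, 0.01, 1], [-0.036, 0.074, 0.4, 0.01, 1], [-0.036, 0.074, 0.6, 0.01, 1], [-0.036, 0.074, 0.69, 0.01, 1], [-0.036, 0.074, 0.69, 0.01, 1]]

```text
t: 3.63
tool_pos: [455.2, -217.5, 289.2]
tool_rot: [-3.135, -0.158, 0.011]
force: [-0.7, -0.2, 0.0]
width: 85.8
grip_force: 0.0
```

```bash
python3 - <<'E'
from h import *
np.set_printoptions(precision=4,suppress=True)
s=readout.get_state(); R=toolR(); print(s["t"],R,s["tool_pos"],s["force"])
c=vision.camera("side"); 
T=np.array([463.2,-207.6,292]); print((R.T@(T-s["tool_pos"]))/120, R[:,1]@RX)
cv2.imwrite("pics/b.png",cv2.resize(cv2.cvtColor(c["img"][200:350,180:380],cv2.COLOR_RGB2BGR),None,fx=4,fy=4))
E
```

```text
3.6333 [[ 0.9949  0.1005 -0.0069]
 [ 0.1005 -0.9949  0.0022]
 [-0.0066 -0.0028 -1.    ]] [ 455.1702 -217.5467  289.2171] [-0.7253 -0.1598  0.025 ]
[ 0.0748 -0.0758 -0.0235] -0.017296778483507816
```

View pics/b.png

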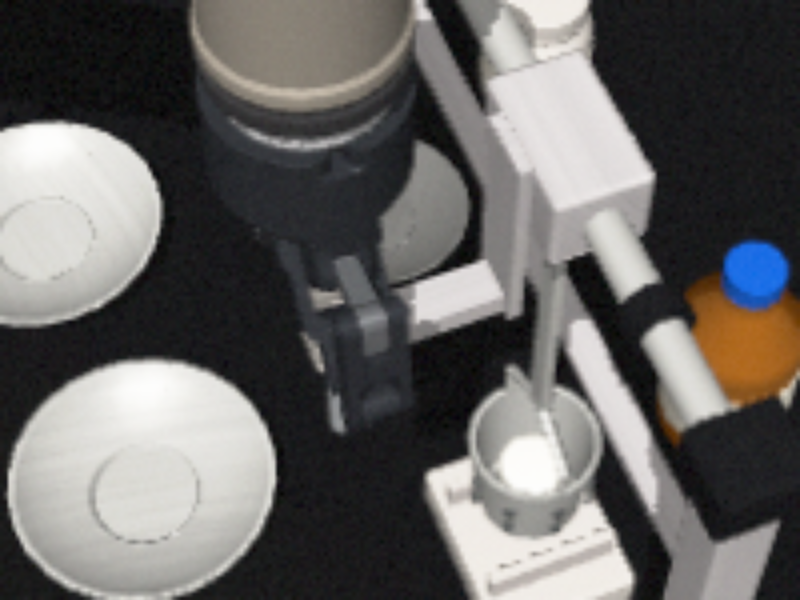

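The fingers straddle the handle at about (345,330) in the crop. The measured pose may still be settling, so I hold and re-read.

Emit:
move_arm:
  motion:
    - [[0, 0, 0, 0, 1], [0, 0, 0, 0, 1], [0, 0, 0, 0, 1]]

```text
t: 3.93
tool_pos: [458.7, -217.4, 294.1]
tool_rot: [3.136, 0.161, 0.004]
force: [-0.3, 0.6, 0.0]
width: 85.3
grip_force: 0.0
```

```bash
python3 - <<'E'
from h import *
np.set_printoptions(precision=4,suppress=True)
s=readout.get_state(); R=toolR(); print(s["t"],R,s["tool_pos"],s["force"])
T=np.array([463.2,-207.6,292]); print((R.T@(T-s["tool_pos"]))/120, R[:,1]@RX)
E
```

```text
3.9333 [[ 0.9947  0.1024  0.0028]
 [ 0.1024 -0.9947 -0.0014]
 [ 0.0026  0.0017 -1.    ]] [ 458.738  -217.3758  294.0546] [-0.3294  0.585   0.0382]
[ 0.0453 -0.0773  0.0171] -0.015379015039539437
```

Emit:
move_arm:
  motion:
    - [[0.045, -0.077, 0.017, -0.01, 1], [0.045, -0.077, 0.017, -0.01, 1], [0.045, -0.077, 0.017, -0.01, 1], [0.045, -0.077, 0.017, -0.01, 1]]

```text
t: 4.27
tool_pos: [462.6, -206.8, 290.5]
tool_rot: [3.136, 0.187, 0.0]
force: [-0.2, 0.8, 0.0]
width: 85.3
grip_force: 0.0
```

Emit:
move_arm:
  motion:
    - [[0, 0, 0, 0, -1], [0, 0, 0, 0, -1], [0, 0, 0, 0, -1], [0, 0, 0, 0, -1], [0, 0, 0, 0, -1], [0, 0, 0, 0, -1], [0, 0, 0, 0, -1], [0, 0, 0, 0, -1], [0, 0, 0, 0, -1], [0, 0, 0, 0, -1]]
  squeeze: 50

```text
t: 5.1
tool_pos: [462.4, -207.5, 290.6]
tool_rot: [3.136, 0.184, 0.0]
force: [0.2, -1.1, 1.5]
width: 23.6
grip_force: 50.8
```

```bash
python3 - <<'E'
from h import *
np.set_printoptions(precision=4,suppress=True)
s=readout.get_state(); R=toolR(); print(s["t"],R,s["tool_pos"],s["force"],s["width"],s["grip_force"])
print(R[:,1]@RX, (R.T@RY))
# basket angle measuring test: rod/basket points in both views
C={n:vision.camera(n) for n in("side","top")}
for n,c in C.items():
    for k in("foot","hanger","basket"):
        print(n,k,[(x["pixel"],round(x["p"],2)) for x in vision.look_for(c,k)],[(x["pixel"],round(x["p"],2)) for x in vision.spot_point(c,k)])
E
```

```text
5.1 [[ 0.9931  0.1172  0.0002]
 [ 0.1172 -0.9931 -0.0006]
 [ 0.0001  0.0006 -1.    ]] [ 462.403  -207.4923  290.6347] [ 0.165  -1.0957  1.529 ] 23.62258199249948 50.805811285972595
-0.0004914984065512183 [-0.0005 -1.     -0.0006]
side foot [([310.6, 316.5], 0.7)] [([382.0, 260.2], 0.71), ([326.3, 311.9], 0.59)]Traceback (most recent call last):
  File "<stdin>", line 9, in <module>
ValueError: it knows: basket, canister, cradle_top, dish, dish_centre, foot, grip, jar, rail, reagent
```

```bash
cat >> h.py <<'E'
T0=np.array([462.4,-207.5,0]); BIAS={"side":0.,"top":0.}
def meas(n,zero=True):
    """travel (mm) of carriage from tcp, angle from basket cloud"""
    s=readout.get_state(); c=vision.camera(n); tr=(s["tool_pos"]-T0)@RY
    Q=cloud(c)-(T0+100*RX); ly=Q@RY-tr; lx=Q@RX; z=Q[...,2]
    m=(abs(lx)<42)&(z>68)&(z<135)&(abs(ly)<150); 
    a=np.arctan2(np.nanmean(ly[m]),np.mean(320-z[m])) if m.sum()>30 else np.nan
    r=(abs(lx)<18)&(z>150)&(z<285)&(abs(ly)<100); b=np.nan
    if r.sum()>15: b=np.median(np.arctan2(ly[r],320-z[r]))
    return s["t"],tr,a-BIAS[n],b,m.sum(),r.sum(),s["force"]@RY
E
python3 - <<'E'
from h import *
for n in("side","top"): print(n,np.round(meas(n),4))
E
```

```text
side [ 5.350e+00 -9.100e-03 -2.160e-02 -4.000e-02  8.840e+02  2.230e+02
 -1.374e+00]
top [ 5.4000e+00  1.9700e-02 -4.1600e-02  4.3300e-02  4.7700e+02  4.2000e+01
 -1.3694e+00]
```

Emit:
move_arm:
  motion:
    - [[0, -0.03, 0, 0, -1], [0, -0.08, 0, 0, -1], [0, -0.15, 0, 0, -1], [0, -0.22, 0, 0, -1], [0, -0.29, 0, 0, -1], [0, -0.36, 0, 0, -1], [0, -0.43, 0, 0, -1], [0, -0.5, 0, 0, -1], [0, -0.56, 0, 0, -1], [0, -0.61, 0, 0, -1], [0, -0.65, 0, 0, -1], [0, -0.67, 0, 0, -1]]

```text
t: 6.45
tool_pos: [452.9, -126.5, 290.6]
tool_rot: [3.136, 0.186, 0.0]
force: [-0.2, -3.4, 3.6]
width: 23.4
grip_force: 51.2
```

```bash
sed -i 's/BIAS={.*}/BIAS={"side":-.0216,"top":-.0416}/' h.py
python3 - <<'E'
from h import *
for n in("side","top"): print(n,np.round(meas(n),4))
E
```

```text
side [ 6.45000e+00  8.15074e+01 -2.23200e-01 -2.83000e-01  1.01500e+03
  2.79000e+02 -3.32530e+00]
top [ 6.5    81.7973     nan     nan 11.      0.     -1.2947]
```

Emit:
move_arm:
  motion:
    - [[0, -0.02, 0, 0, -1], [0, -0.04, 0, 0, -1], [0, -0.06, 0, 0, -1], [0, -0.08, 0, 0, -1], [0, -0.1, 0, 0, -1]]

```text
t: 6.97
tool_pos: [451.6, -115.4, 290.6]
tool_rot: [3.136, 0.185, 0.0]
force: [-0.3, -3.2, 3.8]
width: 23.6
grip_force: 51.3
```

```bash
python3 - <<'E'
from h import *
for n in("side","side"): print(n,np.round(meas(n),4))
E
```

```text
side [ 6.96670e+00  9.27625e+01 -2.39400e-01 -2.96600e-01  1.03100e+03
  2.78000e+02 -3.11320e+00]
side [ 7.0167e+00  9.3532e+01 -2.3920e-01 -2.9770e-01  1.0230e+03  2.8400e+02
 -2.2539e+00]
```

Emit:
move_arm:
  motion:
    - [[0, -0.02, 0, 0, -1], [0, -0.04, 0, 0, -1], [0, -0.06, 0, 0, -1]]

```text
t: 7.32
tool_pos: [450.8, -108.2, 290.6]
tool_rot: [3.136, 0.185, 0.0]
force: [-0.4, -3.6, 4.6]
width: 23.6
grip_force: 51.4
```

```bash
python3 - <<'E'
from h import *
for n in("side","side"): print(n,np.round(meas(n),4))
E
```

```text
side [ 7.31670e+00  9.99409e+01 -1.07700e-01 -1.67800e-01  9.34000e+02
  2.34000e+02 -3.51140e+00]
side [ 7.366700e+00  1.008634e+02 -3.100000e-02 -9.230000e-02  8.710000e+02
  2.260000e+02 -1.700100e+00]
```

```bash
cat > plan.py <<'E'
import numpy as np
from scipy.optimize import minimize
W=np.sqrt(9.81/.244); L=244.; D=1/12
def end(th,om,x,tau,T):
    """x: cmd incl. start; velocity jumps at k*D+tau; free pendulum theta''=-W^2 th - a/L"""
    v=np.diff(x,append=x[-1])/D; dv=np.diff(v,prepend=0)
    c,s=np.cos(W*T),np.sin(W*T); a=th*c+om/W*s; b=-th*W*s+om*c
    for k,d in enumerate(dv):
        r=T-k*D-tau; a+=-d/L*np.sin(W*r)/W; b+=-d/L*np.cos(W*r)
    return a,b
def plan(th,om,dist,N=12,tau=.04,hold=1,vmax=300):
    T=N*D+tau
    def full(p): return np.r_[0,p,[dist]*hold]
    n=N-hold
    J=lambda p:np.sum((np.diff(full(p),2,prepend=0)/10)**2)
    cons=[{"type":"eq","fun":lambda p:np.array(end(th,om,full(p),tau,T))*100}]
    r=minimize(J,np.linspace(0,dist,n),constraints=cons,method="SLSQP",options=dict(maxiter=300))
    x=full(r.x); print("cmd mm",np.round(x,1)); print("ty",np.round(-x[1:]/120,3),"end",end(th,om,x,tau,T)); return x
E
python3 - <<'E'
from plan import *
plan(.048,1.54,116)
plan(.048,1.54,116,hold=2)
E
```

```text
cmd mm [  0.   12.   31.3  52.7  71.6  84.8  91.6  93.2  92.4  92.6  96.3 104.5
 116. ]
ty [-0.1   -0.261 -0.439 -0.596 -0.707 -0.763 -0.777 -0.77  -0.772 -0.802
 -0.871 -0.967] end (np.float64(2.4559422849967635e-12), np.float64(-1.1295442359227081e-10))
cmd mm [  0.   16.4  40.4  64.2  82.5  93.2  97.4  98.   99.  102.8 109.5 116.
 116. ]
ty [-0.137 -0.337 -0.535 -0.688 -0.777 -0.811 -0.817 -0.825 -0.857 -0.913
 -0.967 -0.967] end (np.float64(-2.7316447714920145e-12), np.float64(-5.029315852667082e-11))
```

Emit:
move_arm:
  motion:
    - [[0, -0.137, 0, 0, -1], [0, -0.337, 0, 0, -1], [0, -0.535, 0, 0, -1], [0, -0.688, 0, 0, -1], [0, -0.777, 0, 0, -1], [0, -0.811, 0, 0, -1], [0, -0.817, 0, 0, -1], [0, -0.825, 0, 0, -1], [0, -0.857, 0, 0, -1], [0, -0.913, 0, 0, -1], [0, -0.967, 0, 0, -1], [0, -0.967, 0, 0, -1]]

```text
t: 8.42
tool_pos: [437.2, 7.2, 290.5]
tool_rot: [-3.135, -0.186, -0.0]
force: [0.3, 1.5, 5.6]
width: 23.5
grip_force: 51.5
```

```bash
python3 - <<'E'
from h import *
M=np.array([meas("side") for _ in range(12)]); print(np.round(M[:,:6],4))
t=M[:,0]-M[-1,0]-.05; w=6.34
for j in(2,3):
    k=~np.isnan(M[:,j]); s=np.linalg.lstsq(np.c_[np.ones(k.sum()),np.cos(w*t[k]),np.sin(w*t[k])],M[k,j],rcond=None)[0]
    print("bias",s[0],"theta",s[1],"omega",s[2]*w,"amp",np.hypot(s[1],s[2]))
E
```

```text
[[ 8.416700e+00  2.161843e+02 -6.920000e-02 -1.279000e-01  8.020000e+02
   2.050000e+02]
 [ 8.466700e+00  2.161649e+02 -6.310000e-02 -1.200000e-01  7.980000e+02
   2.060000e+02]
 [ 8.516700e+00  2.161021e+02 -4.710000e-02 -1.090000e-01  8.020000e+02
   2.020000e+02]
 [ 8.566700e+00  2.161159e+02 -2.730000e-02 -8.520000e-02  7.890000e+02
   1.980000e+02]
 [ 8.616700e+00  2.161188e+02 -2.600000e-03 -6.280000e-02  7.720000e+02
   1.920000e+02]
 [ 8.666700e+00  2.160774e+02  2.430000e-02 -3.590000e-02  7.660000e+02
   1.760000e+02]
 [ 8.716700e+00  2.161270e+02  5.130000e-02 -1.030000e-02  7.490000e+02
   2.010000e+02]
 [ 8.766700e+00  2.161166e+02  7.390000e-02  1.350000e-02  7.490000e+02
   1.830000e+02]
 [ 8.816700e+00  2.161092e+02  9.060000e-02  2.910000e-02  7.440000e+02
   1.730000e+02]
 [ 8.866700e+00  2.161170e+02  1.008000e-01  3.550000e-02  7.350000e+02
   1.750000e+02]
 [ 8.916700e+00  2.161157e+02  1.034000e-01  3.720000e-02  7.390000e+02
   1.740000e+02]
 [ 8.966700e+00  2.161109e+02  9.540000e-02  3.080000e-02  7.350000e+02
   1.730000e+02]]
bias 0.016996605091948454 theta 0.06366339020156445 omega -0.3667885546521315 amp 0.08602329113937396
bias -0.04494609733443078 theta 0.06039400175488448 omega -0.3652529675809061 amp 0.08346525463437193
```

```bash
python3 - <<'E'
from plan import *
x=np.array([0,.137,.337,.535,.688,.777,.811,.817,.825,.857,.913,.967,.967])*120
A=.085
for tau in np.arange(0,.13,.02): 
  for th0,o0 in((.048,1.54),(.04,1.58),(.03,1.5)): print(tau,th0,np.round(end(th0,o0,x,tau,1.6),3))
plan(.062,-.367,3,tau=.04)
for tau in(.06,.08): plan(.062,-.367,3,tau=tau,hold=2)
E
```

```text
0.0 0.048 [ 0.031 -0.344]
0.0 0.04 [ 0.033 -0.408]
0.0 0.03 [ 0.049 -0.39 ]
0.02 0.048 [ 0.017 -0.167]
0.02 0.04 [ 0.019 -0.23 ]
0.02 0.03 [ 0.035 -0.212]
0.04 0.048 [-0.    -0.002]
0.04 0.04 [ 0.002 -0.065]
0.04 0.03 [ 0.018 -0.047]
0.06 0.048 [-0.021  0.148]
0.06 0.04 [-0.019  0.084]
0.06 0.03 [-0.003  0.103]
0.08 0.048 [-0.044  0.28 ]
0.08 0.04 [-0.042  0.216]
0.08 0.03 [-0.026  0.235]
0.1 0.048 [-0.07   0.392]
0.1 0.04 [-0.068  0.328]
0.1 0.03 [-0.052  0.347]
0.12 0.048 [-0.098  0.482]
0.12 0.04 [-0.096  0.419]
0.12 0.03 [-0.08   0.437]
cmd mm [  0.   -0.6  -2.   -4.2  -6.9  -9.5 -11.5 -12.3 -11.7  -9.5  -6.1  -1.7
   3. ]
ty [ 0.005  0.017  0.035  0.058  0.079  0.096  0.103  0.098  0.08   0.051
  0.015 -0.025] end (np.float64(-1.5761380245632903e-12), np.float64(-8.4913465148162e-12))
cmd mm [  0.    0.8   0.7  -0.9  -3.9  -7.4 -10.  -10.8  -9.   -5.2  -0.5   3.
   3. ]
ty [-0.006 -0.006  0.007  0.033  0.062  0.084  0.09   0.075  0.043  0.004
 -0.025 -0.025] end (np.float64(5.009916093090538e-13), np.float64(-3.96133126301379e-12))
cmd mm [  0.    0.3  -0.3  -2.3  -5.4  -8.6 -10.8 -11.   -8.9  -4.9  -0.3   3.
   3. ]
ty [-0.003  0.002  0.019  0.045  0.071  0.09   0.091  0.074  0.041  0.003
 -0.025 -0.025] end (np.float64(-6.736972091303528e-13), np.float64(-1.4481749133210542e-12))
```

```bash
python3 - <<'E'
from plan import *
plan(.062,-.367,3,tau=.0,hold=2)
E
```

```text
cmd mm [ 0.   2.   3.6  3.3  0.8 -3.1 -6.8 -9.  -8.5 -5.3 -0.7  3.   3. ]
ty [-0.017 -0.03  -0.027 -0.007  0.026  0.057  0.075  0.07   0.044  0.006
 -0.025 -0.025] end (np.float64(4.2992866211566394e-13), np.float64(4.1796843763819425e-12))
```

Emit:
move_arm:
  motion:
    - [[0, -0.017, 0, 0, -1], [0, -0.03, 0, 0, -1], [0, -0.027, 0, 0, -1], [0, -0.007, 0, 0, -1], [0, 0.026, 0, 0, -1], [0, 0.057, 0, 0, -1], [0, 0.075, 0, 0, -1], [0, 0.07, 0, 0, -1], [0, 0.044, 0, 0, -1], [0, 0.006, 0, 0, -1], [0, -0.025, 0, 0, -1], [0, -0.025, 0, 0, -1]]

```text
t: 10.02
tool_pos: [437.0, 9.5, 290.6]
tool_rot: [-3.136, -0.184, -0.0]
force: [0.1, -0.7, 5.4]
width: 23.4
grip_force: 51.5
```

```bash
cat > osc.py <<'E'
from h import *
from plan import plan
M=np.array([meas("side") for _ in range(16)])
print(M[-1,0],"travel",M[0,1],M[-1,1])
t=M[:,0]-M[-1,0]-.05; w=6.34
for j in(2,3):
    k=~np.isnan(M[:,j]); s=np.linalg.lstsq(np.c_[np.ones(k.sum()),np.cos(w*t[k]),np.sin(w*t[k])],M[k,j],rcond=None)[0]
    print("bias",s[0],"theta",s[1],"omega",s[2]*w,"amp",np.hypot(s[1],s[2]))
    if j==2: b=s
c=vision.camera("side"); 
for d in(0.,): plan(b[1]*np.cos(w*.05)+b[2]*np.sin(w*.05),w*(b[2]*np.cos(w*.05)-b[1]*np.sin(w*.05)),d,tau=0.,hold=2)
cv2.imwrite("pics/o.png",cv2.resize(cv2.cvtColor(c["img"][170:320,190:390],cv2.COLOR_RGB2BGR),None,fx=4,fy=4,interpolation=2))
for k in("foot","dish_centre"): 
    for x in vision.spot_point(c,k): print(k,x,(at_z(c,x["pixel"],35 if k=="foot" else 22)-T0)@RY)
E
python3 osc.py
```

```text
10.7667 travel 218.46047609063945 218.48663081669423
bias 0.017640981863565164 theta 0.000547678433663564 omega -0.05165249827333304 amp 0.008165469530418806
bias -0.04482521243477717 theta 0.0012017550110396112 omega -0.04848151559677376 amp 0.007740781861718052
cmd mm [ 0.  -0.2 -0.5 -0.8 -1.1 -1.3 -1.3 -1.1 -0.8 -0.5 -0.2  0.   0. ]
ty [ 0.001  0.004  0.007  0.009  0.011  0.01   0.009  0.007  0.004  0.001
 -0.    -0.   ] end (np.float64(4.651819294348991e-13), np.float64(-3.1460728119880876e-12))
foot {'pixel': [251.1, 275.1], 'p': 0.9} 210.14210802009552
dish_centre {'pixel': [255.1, 190.6], 'p': 0.91} 280.92504980878675
dish_centre {'pixel': [247.4, 273.1], 'p': 0.9} 230.3914991766636
dish_centre {'pixel': [319.2, 214.7], 'p': 0.71} 99.24522917525628
```

View pics/o.png

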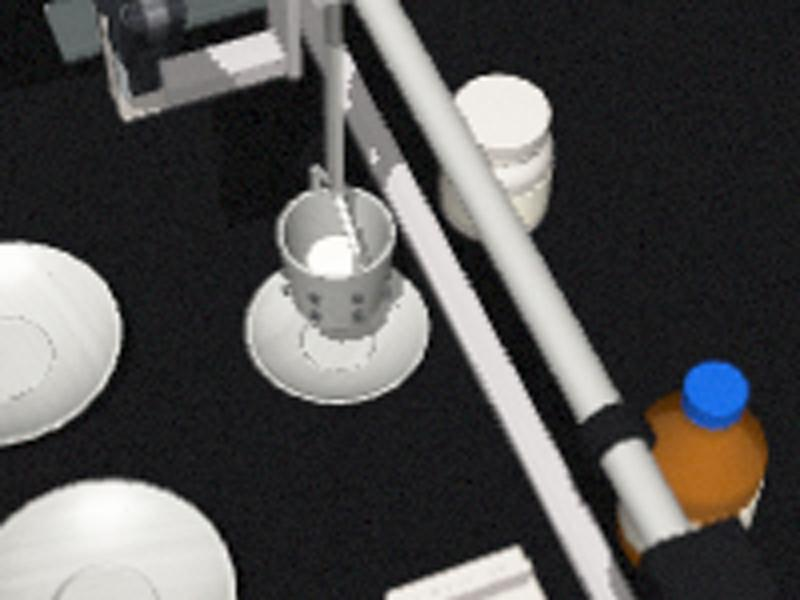

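```bash
python3 - <<'E'
from h import *
c=vision.camera("side"); P=cloud(c)-(T0+100*RX); ly,lx,z=P@RY,P@RX,P[...,2]
m=(abs(lx)<45)&(abs(ly-218)<60)&(z>60)&(z<135)
print(np.histogram(z[m],bins=range(60,140,5)))
p=at_z(c,(229.2,274),120)-(T0+100*RX); print("rim px",p@RX,p@RY)
from scipy.optimize import least_squares
for lo,hi in((114,126),(108,122)):
    k=m&(z>lo)&(z<hi)&(np.hypot(lx,ly-218)>24); r=least_squares(lambda q:np.hypot(lx[k]-q[0],ly[k]-q[1])-q[2],[0,218,33],loss="soft_l1"); print(k.sum(),r.x)
for n,xy in(("side",(536.4,21.03)),("side3d",(536.6,22.5)),("top",(537.5,21.7)),("top3d",(537.3,22.2))):
    d=np.array([*xy,0])-(T0+100*RX); print(n,d@RX,d@RY)
d=np.array([537,21.8,22]); 
for e in(-5,0,5):print(e,proj(c,d+e*RY))
E
```

```text
(array([ 18,  23,  29,  64,  53,  67, 139,  82,  62,  64,  89,  86,   8,
         7,   8]), array([ 60,  65,  70,  75,  80,  85,  90,  95, 100, 105, 110, 115, 120,
       125, 130, 135]))
rim px -1.3259048662016455 210.32145722687486
115 [  0.89343664 215.94123923  31.02624316]
203 [  0.75492181 215.8155457   30.79023724]
side 0.38941271592956805 218.2290693618766
side3d 0.7610796681454909 219.66530182099683
top 1.5606400536551641 218.7649112446781
top3d 1.4208940147149889 219.28497955230753
-5 [252.93025663 274.85609546]
0 [251.31375563 274.09647217]
5 [249.70497038 273.34056771]
```

```bash
python3 - <<'E'
from h import *
c=vision.camera("side"); F=6; img=cv2.resize(cv2.cvtColor(c["img"][205:285,235:335],cv2.COLOR_RGB2BGR),None,fx=F,fy=F,interpolation=2)
def circ(y,z,r,col):
    b=T0+100*RX+y*RY; a=np.linspace(0,2*np.pi,80)
    q=[proj(c,b+r*np.cos(k)*RX+r*np.sin(k)*RY+[0,0,z]) for k in a]
    cv2.polylines(img,[np.int32([[(p[1]-235+.5)*F,(p[0]-205+.5)*F] for p in q])],True,col,1)
circ(218.5,120,33,(0,0,255)); circ(219,22,55,(0,255,0)); cv2.imwrite("pics/ov.png",img); print(readout.get_state()["t"])
E
```

```text
11.0667
```

View pics/ov.png

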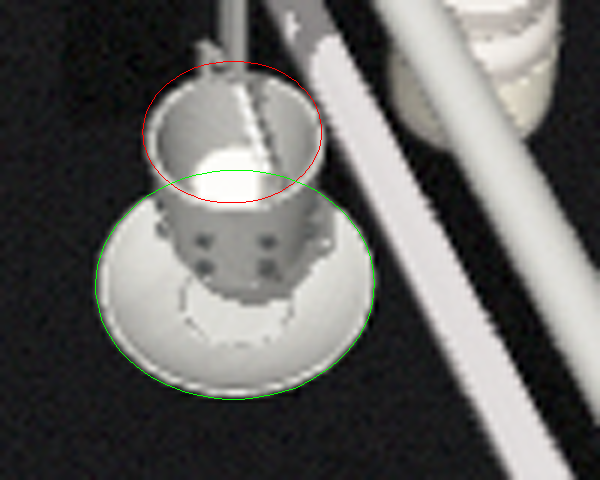

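The dish outline fits. The basket rim sits within about 4 mm of its centre and the residual swing is about 0.008 rad, so I hold.

Emit:
move_arm:
  motion:
    - [[0, 0, 0, 0, -1], [0, 0, 0, 0, -1], [0, 0, 0, 0, -1], [0, 0, 0, 0, -1], [0, 0, 0, 0, -1], [0, 0, 0, 0, -1], [0, 0, 0, 0, -1], [0, 0, 0, 0, -1], [0, 0, 0, 0, -1], [0, 0, 0, 0, -1], [0, 0, 0, 0, -1], [0, 0, 0, 0, -1]]

```text
t: 12.07
tool_pos: [436.9, 9.5, 290.6]
tool_rot: [-3.135, -0.184, -0.0]
force: [-0.4, 0.3, 5.6]
width: 23.2
grip_force: 51.4
```

Emit:
move_arm:
  motion:
    - [[0, 0, 0, 0, -1], [0, 0, 0, 0, -1], [0, 0, 0, 0, -1], [0, 0, 0, 0, -1], [0, 0, 0, 0, -1], [0, 0, 0, 0, -1], [0, 0, 0, 0, -1], [0, 0, 0, 0, -1], [0, 0, 0, 0, -1], [0, 0, 0, 0, -1], [0, 0, 0, 0, -1], [0, 0, 0, 0, -1]]

```text
t: 13.07
tool_pos: [437.0, 9.5, 290.6]
tool_rot: [-3.135, -0.184, -0.0]
force: [-0.2, 0.8, 5.6]
width: 23.2
grip_force: 51.4
```

Emit:
move_arm:
  motion:
    - [[0, 0, 0, 0, -1], [0, 0, 0, 0, -1], [0, 0, 0, 0, -1], [0, 0, 0, 0, -1], [0, 0, 0, 0, -1], [0, 0, 0, 0, -1], [0, 0, 0, 0, -1], [0, 0, 0, 0, -1], [0, 0, 0, 0, -1], [0, 0, 0, 0, -1], [0, 0, 0, 0, -1], [0, 0, 0, 0, -1]]

```text
t: 14.07
tool_pos: [437.0, 9.5, 290.5]
tool_rot: [-3.135, -0.184, -0.0]
force: [0.4, -0.1, 5.4]
width: 23.7
grip_force: 51.4
```

Emit:
move_arm:
  motion:
    - [[0, 0, 0, 0, -1], [0, 0, 0, 0, -1], [0, 0, 0, 0, -1], [0, 0, 0, 0, -1], [0, 0, 0, 0, -1], [0, 0, 0, 0, -1], [0, 0, 0, 0, -1], [0, 0, 0, 0, -1], [0, 0, 0, 0, -1], [0, 0, 0, 0, -1], [0, 0, 0, 0, -1], [0, 0, 0, 0, -1]]

```text
t: 15.07
tool_pos: [436.9, 9.5, 290.6]
tool_rot: [-3.135, -0.184, 0.0]
force: [-0.2, 0.9, 5.5]
width: 23.9
grip_force: 51.4
```

Emit:
move_arm:
  motion:
    - [[0, 0, 0, 0, -1], [0, 0, 0, 0, -1], [0, 0, 0, 0, -1], [0, 0, 0, 0, -1], [0, 0, 0, 0, -1], [0, 0, 0, 0, -1], [0, 0, 0, 0, -1], [0, 0, 0, 0, -1], [0, 0, 0, 0, -1], [0, 0, 0, 0, -1], [0, 0, 0, 0, -1], [0, 0, 0, 0, -1]]

```text
t: 16.07
tool_pos: [437.0, 9.5, 290.6]
tool_rot: [-3.135, -0.184, -0.0]
force: [-0.4, 0.5, 5.6]
width: 23.7
grip_force: 51.4
```

```bash
python3 osc.py | grep -v -e cmd -e ty; python3 -c "
from h import *
s=readout.get_state();print(s['t'],s['force'],s['tool_pos'])"
```

```text
16.8167 travel 218.51162139945382 218.50412087264348
bias 0.01711175084466432 theta -0.001487879449979297 omega -0.01650727788183125 amp 0.0029988149338122066
bias -0.04525115103095989 theta -5.902120928061793e-05 omega -0.012334599369658014 amp 0.0019464154619756803
 -0.    -0.   ] end (np.float64(3.207229268406206e-14), np.float64(7.727000463086942e-15))
foot {'pixel': [250.6, 275.6], 'p': 0.84} 211.0411594256669
dish_centre {'pixel': [250.3, 278.0], 'p': 0.98} 218.2529169318927
dish_centre {'pixel': [319.7, 212.0], 'p': 0.66} 100.20068907717027
dish_centre {'pixel': [253.9, 189.5], 'p': 0.56} 285.2203428503972
17.0167 [-0.8982028   0.2947117   5.71270304] [436.93389869   9.48540587 290.55464032]
```

Emit:
move_arm:
  motion:
    - [[0, -0.002, 0, 0, -1], [0, -0.004, 0, 0, -1], [0, -0.006, 0, 0, -1], [0, -0.008, 0, 0, -1], [0, -0.01, 0, 0, -1], [0, -0.012, 0, 0, -1], [0, -0.014, 0, 0, -1], [0, -0.016, 0, 0, -1], [0, -0.018, 0, 0, -1], [0, -0.02, 0, 0, -1], [0, -0.022, 0, 0, -1], [0, -0.024, 0, 0, -1]]

```text
t: 18.02
tool_pos: [436.8, 11.0, 290.6]
tool_rot: [3.136, 0.182, 0.0]
force: [-0.5, -2.8, 5.6]
width: 23.9
grip_force: 51.5
```

Emit:
move_arm:
  motion:
    - [[0, 0, 0, 0, -1], [0, 0, 0, 0, -1], [0, 0, 0, 0, -1], [0, 0, 0, 0, -1], [0, 0, 0, 0, -1], [0, 0, 0, 0, -1], [0, 0, 0, 0, -1], [0, 0, 0, 0, -1], [0, 0, 0, 0, -1], [0, 0, 0, 0, -1], [0, 0, 0, 0, -1], [0, 0, 0, 0, -1]]

```text
t: 19.02
tool_pos: [436.8, 11.1, 290.5]
tool_rot: [3.136, 0.182, 0.0]
force: [0.2, -1.6, 5.2]
width: 23.4
grip_force: 51.5
```

Emit:
move_arm:
  motion:
    - [[0, 0, 0, 0, -1], [0, 0, 0, 0, -1], [0, 0, 0, 0, -1], [0, 0, 0, 0, -1], [0, 0, 0, 0, -1], [0, 0, 0, 0, -1], [0, 0, 0, 0, -1], [0, 0, 0, 0, -1], [0, 0, 0, 0, -1], [0, 0, 0, 0, -1], [0, 0, 0, 0, -1], [0, 0, 0, 0, -1]]

```text
t: 20.02
tool_pos: [436.7, 11.1, 290.5]
tool_rot: [3.136, 0.182, 0.0]
force: [1.6, -2.0, 6.3]
width: 23.5
grip_force: 51.5
```

Emit:
move_arm:
  motion:
    - [[0, 0, 0, 0, -1], [0, 0, 0, 0, -1], [0, 0, 0, 0, -1], [0, 0, 0, 0, -1], [0, 0, 0, 0, -1], [0, 0, 0, 0, -1], [0, 0, 0, 0, -1], [0, 0, 0, 0, -1], [0, 0, 0, 0, -1], [0, 0, 0, 0, -1], [0, 0, 0, 0, -1], [0, 0, 0, 0, -1]]

```text
t: 21.02
tool_pos: [436.8, 11.1, 290.5]
tool_rot: [3.136, 0.183, 0.0]
force: [0.6, -1.3, 6.2]
width: 23.8
grip_force: 51.5
```

Emit:
move_arm:
  motion:
    - [[0, 0, 0, 0, -1], [0, 0, 0, 0, -1], [0, 0, 0, 0, -1], [0, 0, 0, 0, -1], [0, 0, 0, 0, -1], [0, 0, 0, 0, -1], [0, 0, 0, 0, -1], [0, 0, 0, 0, -1], [0, 0, 0, 0, -1], [0, 0, 0, 0, -1], [0, 0, 0, 0, -1], [0, 0, 0, 0, -1]]

```text
t: 22.02
tool_pos: [436.7, 11.1, 290.6]
tool_rot: [3.136, 0.183, 0.0]
force: [0.4, -1.3, 4.9]
width: 23.3
grip_force: 51.5
```

Emit:
move_arm:
  motion:
    - [[0, 0, 0, 0, -1], [0, 0, 0, 0, -1], [0, 0, 0, 0, -1], [0, 0, 0, 0, -1], [0, 0, 0, 0, -1], [0, 0, 0, 0, -1], [0, 0, 0, 0, -1], [0, 0, 0, 0, -1], [0, 0, 0, 0, -1], [0, 0, 0, 0, -1], [0, 0, 0, 0, -1], [0, 0, 0, 0, -1]]

```text
t: 23.02
tool_pos: [436.7, 11.1, 290.6]
tool_rot: [3.136, 0.183, 0.0]
force: [0.8, -2.6, 5.8]
width: 23.1
grip_force: 51.5
```

Emit:
move_arm:
  motion:
    - [[0, 0, 0, 0, -0.4], [0, 0, 0, 0, -0.3], [0, 0, 0, 0, 0], [0, 0, 0, 0, 0.3], [0, 0, 0, 0, 0.6], [0, 0, 0, 0, 1], [0, 0, 0, 0, 1], [0, 0, 0, 0, 1], [0, 0, 0, 0, 1], [0, 0, 0, 0, 1]]

```text
t: 23.85
tool_pos: [436.4, 12.9, 290.5]
tool_rot: [3.136, 0.185, 0.0]
force: [-0.9, -0.6, -0.1]
width: 85.3
grip_force: 0.0
```

```bash
python3 osc.py | grep -v -e cmd -e ty; python3 - <<'E'
from h import *
s=readout.get_state();print(s['t'],s['force'],s['tool_pos'],s['width'])
E
```

```text
24.6 travel 221.90019529405217 221.8494384346769
bias 0.010452768328995627 theta -0.0002055652595869028 omega -0.0006493026525971412 amp 0.00022966417931566643
bias -0.0587098527077279 theta 0.0003597192666319373 omega -0.0003758202526467517 amp 0.0003645706922827947
foot {'pixel': [249.7, 274.1], 'p': 0.89} 214.72840248762063
dish_centre {'pixel': [255.3, 189.3], 'p': 0.86} 281.49453253117537
dish_centre {'pixel': [249.4, 275.2], 'p': 0.71} 223.1257355064125
24.8 [-0.11949259  0.53367009  0.17716362] [436.35960889  12.85086499 290.44744428] 85.54992469331309
```

Emit:
move_arm:
  motion:
    - [[0, 0, -0.05, 0, 1], [0, 0, -0.15, 0, 1], [0, 0, -0.3, 0, 1], [0, 0, -0.5, 0, 1], [0, 0, -0.65, 0, 1], [0, 0, -0.75, 0, 1], [0, 0, -0.8, 0, 1], [0, 0, -0.8, 0, 1], [0, 0, -0.8, 0, 1], [0, 0, -0.8, 0, 1]]

```text
t: 25.63
tool_pos: [435.9, 12.8, 385.5]
tool_rot: [-3.136, -0.185, 0.003]
force: [-0.4, 0.6, 0.0]
width: 85.6
grip_force: 0.0
```

```bash
python3 - <<'E'
from h import *
c=vision.camera("side"); F=6; img=cv2.resize(cv2.cvtColor(c["img"][205:285,235:335],cv2.COLOR_RGB2BGR),None,fx=F,fy=F,interpolation=2)
def circ(y,z,r,col):
    b=T0+100*RX+y*RY; a=np.linspace(0,2*np.pi,80)
    q=[proj(c,b+r*np.cos(k)*RX+r*np.sin(k)*RY+[0,0,z]) for k in a]
    cv2.polylines(img,[np.int32([[(p[1]-235+.5)*F,(p[0]-205+.5)*F] for p in q])],True,col,1)
circ(220.5,120,33,(0,0,255)); circ(219,22,55,(0,255,0)); cv2.imwrite("pics/ov2.png",img); print(readout.get_state()["t"])
E
```

```text
25.6833
```

View pics/ov2.png

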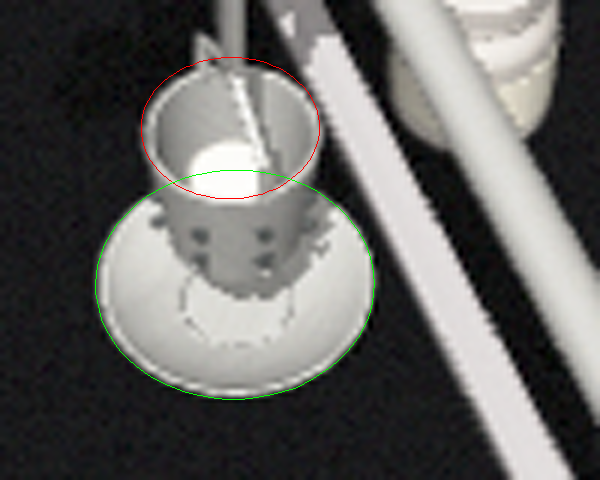

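The basket hangs still over the dish, with its rim at (232,133) against the dish centre at (235,285). The dish has not moved and the gripper is clear, so I hand in.

```bash
python3 -c "
from h import *
print(job.finish_job())"
```

```text
the job is handed in; nothing more can be done
None
```

I handed the job in at about 26 s, with no verdict returned: by my camera measurements the basket hung still over the 110 mm dish, within about 4 mm of its centre, for over five seconds, then stayed there after I let go of the handle and moved the gripper clear.

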